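# Load the leaf drill jig by pushing

## Robot

A 6-joint arm with a two-finger parallel gripper is mounted at the origin on a cart in front of the work surface, level with it; the furniture and walls round the work are solid. World frame = base frame: x ahead of the robot, y to its left, z up, the work surface at z = 0. Lengths are in m, angles in rad, forces in N, time in s.
With the tool pointing down it reaches from about 0.25 to 0.775 m from the base axis. Payload 4 kg.
Tool frame: the origin (TCP) lies midway between the tips of the shut fingers; the grasp point (between the pads) lies 19 mm behind it; z points along the fingers, y is the line along which they close (so a half turn about z gives the same grasp; the last joint's range is limited). The gripper opens to 85 mm and grips with 20 to 120 N. Pads are 22 mm wide; open, the fingers measure 114 mm over their backs; the gripper's body (76 mm by 85 mm) begins 54 mm behind the grasp point. The pads swing forward as they close: fully open they stand 13 mm farther back than shut.
Start: joints at [1.029, 0.087, 1.371, -0, 1.684, -0.103], TCP at [0.234, 0.498, 0.231] pointing down, gripper open.
Joint ranges: [-3.1, 3.1], [-0.76, 2.03], [0.27, 2.55], [-1.08, 4.22], [0.17, 2.65], [-2.57, 2.57]. Speed limits (rad/s): [2.79, 2.79, 3.14, 3.14, 3.14, 3.14].

## Interface

Orientations are given as [roll, pitch, yaw] about the fixed x, y, z axes, in that order (R = Rz(yaw) Ry(pitch) Rx(roll)).
In Python, from station import ctrl, snapshot, sense gives the robot as it stands (ctrl), with the cameras as plain functions and the readings as plain functions.
- The arm moves only by the shell command python3 shift.py FILE [FORCE], which reads ROWS from the file FILE. ROWS is a JSON list of rows, 1 to 20 of them, each of 7 numbers: a rotation vector rx, ry, rz in fractions of the full range, 1 being pi rad, then dx, dy, dz in shares of the most that a row can go, 1 being 62.5 mm, then the opening from 0.0 (shut) to 1.0 (fully open); each row shifts and turns the commanded pose from where the row before left it, along the tool's axes as they then stand; what a row does not reach is not made up. A row lasts 1/8 s, in which the tool goes at most 0.0625 m and 0.188 rad, less where a joint would pass 70% of its speed; a pose out of reach is approached as far as the arm can. The fingers move at their own pace and stop on an object; FORCE is the grip in N (left out, the last holds). Time passes only in rows, so rows that do not move let the fingers close. It prints the time, the measured TCP pose, the force, the opening and the grip force at its end. No shift or turn number may pass 1 either way. Input that does not fit is refused with a message, and nothing moves.
- sense(): the state, without advancing time (a new reading comes with each control period).
- snapshot(name): name is "scene" or "top"; returns a dict with "color" (400x640x3 uint8, red, green, blue), "intrinsics" (3x3 intrinsics, pixels), "dist" ([k1, k2, p1, p2, k3] as OpenCV has them; the pictures are not rectified), "rvec" (rotation vector, rad) and "tvec" (3), from world to camera coordinates, as OpenCV has them. Camera axes: x right, y down, z forward; pixel columns grow to the right and rows downward; lengths in m; the calibration is good to about 2 mm. A picture is of the moment at which its call begins. There is no depth.
- ctrl.hand_in(): hands the job in; it is judged then, once.
The state is a dict: "time_s": time; "joint_pos": joint angles; "qd": joint speeds; "joint_efforts": joint torques, N m; "eef_pos": TCP position; "tcp_rot": TCP orientation; "ft_force": force on the tool from outside, world axes, zero at the start; "moment": the same for the moment, N m; "width": opening from 0.0 (shut) to 1.0 (fully open); "grasp_force": force on a finger pad.
Only numpy, scipy, OpenCV 4.12 (cv2) and the standard library are available. Lean on these libraries where they do the work, as an engineer would, in place of code of your own. Each camera call takes 0.05 s, during which the arm holds its last target. There are 200 camera calls.

## Task

Load the drill jig by pushing only: tip over the steel blank that stands on end in the jig's channel so that it lies flat, with its upper end toward the hinge, push it along the channel home against the two stop pins, then push the hinged leaf over from behind and press it fully shut over the blank. Only push: never grip, lift or carry the blank, and leave the spare blank, the drill stand and the oil can where they are.

Things in the scene. Friction and masses are not known exactly. Their poses are not given: they have to be found in the camera images.
- jig: Leaf drill jig fixed to the worktop: blue base plate 110 x 198 x 16 mm, channel along its y axis between two dark steel walls. Origin: middle of the underside; z up, +y along the channel toward hinge and stop pins, -y toward its open mouth. Bed of the channel at z = 16 mm; channel 55 mm wide (x = -27.5 to 27.5); walls 10 mm thick, tops at z = 44 mm, y = -90 to 82 mm.
- mouth (a point): Middle of the channel's open mouth, on the bed (jig frame x = 0, y = -90 mm, z = 16 mm). Axes as the jig's. The bed runs 10 mm farther out. Nothing closes this end: the blank is tipped and pushed from here, toward the hinge.
- stop (a point): Where the blank's head goes home: on the bed, midway between the faces of the two brass stop pins (20 mm high, near the hinge) (jig frame x = 0, y = 60 mm, z = 16 mm). Axes as the jig's. A blank lying home reaches from y = -16 to 60 mm and 25 mm up from the bed.
- hinge (a point): Middle of the leaf's hinge pin (jig frame x = 0, y = 74 mm, z = 49 mm); the pin runs along the jig's x axis. Axes as the jig's.
- leaf (a joint): Angle of the hinged aluminium leaf: 0 shut, flat on the walls, outer face 54 mm above the worktop; grows as it opens; 1.57 upright; 1.8 to 2.0 as found, leaning back past upright, away from the channel (end stop 2.05). The hinge is stiff (0.22 N m): the leaf stays where it is left and must be pushed all the way, with about 4 N near its free edge.
- leaf_edge (a point): Middle of the leaf's free edge, on its outer face, 115 mm from the hinge pin; moves with the leaf, z along the outer face's normal. The leaf is 10 mm thick (5 mm either side of the pin's centre) and 74 mm wide out to 100 mm from the pin, then a tab 34 mm wide to 115 mm. Two drill bushes stand 4 mm proud of the outer face, 52 mm from the pin.
- leaf_nose (a point): Foot of the steel nose on the leaf's inner face: 50 mm wide, 8 mm thick, 20 mm deep, 92 to 100 mm from the pin. With the leaf shut it stands in the channel behind the blank with 2 mm to spare, so the leaf shuts only on a blank that lies home: the nose presses home a gap of up to about 4 mm, with more it lands on the blank.
- blank: The workpiece: bare steel block 51 x 25 x 76 mm, two countersunk holes through its broad faces, about 0.7 kg, standing on end in the channel near the mouth. Origin: centre of the end it stands on at the start; own z along its length toward the other end (up at the start), x along the 51 mm width (across the channel, 2 mm to spare on each side), y along the 25 mm thickness (toward the hinge).
- blank_foot (a point): Centre of the end that the blank stands on at the start (its origin). It is pushed from this end once it lies.
- blank_head (a point): Centre of the blank's other end, 76 mm from the foot; this end goes against the stop pins.
- spare_blank: A second block like the first, 51 x 76 x 25 mm, lying flat on the worktop on the robot's side of the jig: bystander. Origin: centre of its underside.
- drill_stand: Wooden drill stand with graded drills, 35 x 85 x 96 mm, on the far side of the jig: bystander. Origin: centre of its underside.
- oil_can: Red pump oil can with a brass spout, 62 x 90 x 156 mm, on the far side of the jig near the hinge: bystander. Origin: centre of its underside.

How it is judged:
By the outcome, as a careful person would: the job done as asked, in the order asked, and still so for the second after the job is handed in, with the robot touching nothing.
It also fails if it takes over 45 s, if anything falls off the work surface, if the arm or the gripper's body presses on something with over 40 N, if the wrist force passes 120 N, or if a joint passes its speed limit or range.

## Working session

There is one attempt and no reset: what is moved stays moved. The work goes in short steps, Python scripts to look and compute and a shell command to move; the robot and the scene stay as the last step left them, time stands still between calls to the robot, and variables do not carry over. Pictures are saved under pics/ and viewed, at most 10 in all, crops included, and the job is handed in when it is done.

```bash
ls; mkdir -p pics; python3 - <<'E'
from station import ctrl, snapshot, sense
import cv2
for n in("scene","top"):
    s=snapshot(n); cv2.imwrite(f"pics/{n}0.png",s["color"][:,:,::-1]); print(s["intrinsics"],s["dist"],s["rvec"],s["tvec"])
print(sense())
E
```

```text
pics
shift.py
station.py
[[506.65190918   0.         309.8289077 ]
 [  0.         506.65190918 199.3706886 ]
 [  0.           0.           1.        ]] [-0.02065098  0.          0.          0.          0.        ] [ 1.88196815 -1.21780133  0.6169362 ] [-0.05643813  0.3764082   0.60051187]
[[386.30554821   0.         323.98234889]
 [  0.         386.30554821 203.12080733]
 [  0.           0.           1.        ]] [-0.0684928  0.         0.         0.         0.       ] [ 2.18899019 -2.00793225  0.23565374] [0.13663552 0.5240744  0.81280838]
{'time_s': 0.1, 'joint_pos': array([ 1.02888235e+00,  8.78745027e-02,  1.37211579e+00,  2.60639360e-05,
        1.68358014e+00, -1.03063174e-01]), 'qd': array([ 8.39932168e-04, -3.22498819e-05, -4.10781636e-03, -5.27859296e-06,
       -9.65411336e-04, -9.99526184e-04]), 'joint_efforts': array([ 1.76235299e-03, -3.53012609e+01, -3.14219320e+01, -2.00691575e-04,
        8.00440757e-03,  1.60319570e-05]), 'eef_pos': array([0.23344269, 0.49751017, 0.23025334]), 'tcp_rot': array([-3.13962803e+00, -2.29242298e-04,  2.70274453e+00]), 'ft_force': array([ 0.30910291,  0.1850478 , -0.93843839]), 'moment': array([ 0.0026198 , -0.03165698,  0.03986952]), 'grasp_force': 0.0, 'width': 1.0004184069366968}
```

View pics/scene0.png

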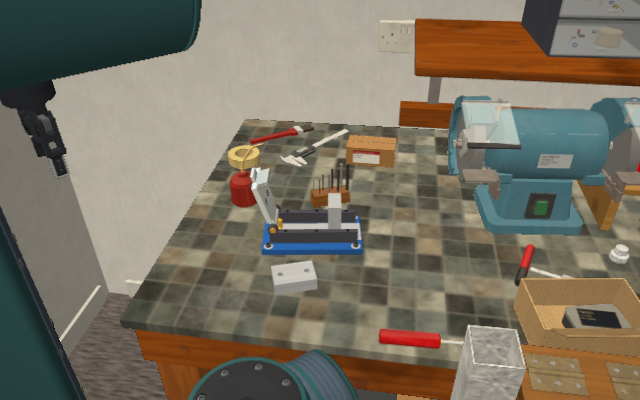

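View pics/top0.png

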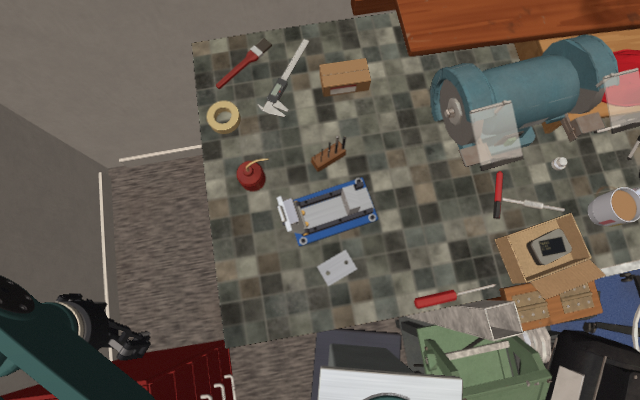

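The scene view shows the blue jig at about (313,235), the upright blank at (335,210) and the leaf leaning back at (262,195). In the top view the jig is at (330,212), with the hinge end to the left, the oil can at (251,176), the drill stand at (328,153) and the spare at (338,268). Next I'll look at enlarged crops.

```bash
cat > h.py <<'E'
import cv2, numpy as np
from station import ctrl, snapshot, sense
def snap(n):
    s=snapshot(n); s["R"]=cv2.Rodrigues(np.array(s["rvec"],float))[0]; s["t"]=np.array(s["tvec"],float).ravel()
    s["K"]=np.array(s["intrinsics"]); s["d"]=np.array(s["dist"]); return s
def ray(s,uv):
    p=cv2.undistortPoints(np.array(uv,float).reshape(-1,1,2),s["K"],s["d"]).reshape(-1,2)
    d=np.c_[p,np.ones(len(p))]@s["R"]; return -s["R"].T@s["t"], d/np.linalg.norm(d,axis=1)[:,None]
def plane(s,uv,z):
    o,d=ray(s,uv); return o+d*((z-o[2])/d[:,2])[:,None]
def tri(s1,u1,s2,u2):
    o1,d1=ray(s1,u1);o2,d2=ray(s2,u2);out=[]
    for a,b in zip(d1,d2):
        k=np.linalg.lstsq(np.c_[a,-b],o2-o1,rcond=None)[0]; p,q=o1+k[0]*a,o2+k[1]*b
        out.append(np.r_[(p+q)/2,np.linalg.norm(p-q)])
    return np.array(out)
def proj(s,P): return cv2.projectPoints(np.array(P,float).reshape(-1,1,3),np.array(s["rvec"],float),s["t"],s["K"],s["d"])[0].reshape(-1,2)
def crop(s,f,x0,y0,w,h,k):
    cv2.imwrite(f,cv2.resize(s["color"][y0:y0+h,x0:x0+w,::-1],None,fx=k,fy=k,interpolation=cv2.INTER_CUBIC))
E
python3 - <<'E'
from h import *
a,b=snap("scene"),snap("top")
crop(a,"pics/sc1.png",225,155,150,100,5); crop(b,"pics/tp1.png",270,165,120,85,6)
for s in(a,b):
    hsv=cv2.cvtColor(s["color"],cv2.COLOR_RGB2HSV)
    m=cv2.inRange(hsv,(100,150,60),(125,255,255)); m[:150]=0;m[270:]=0;m[:,:240]=0;m[:,400:]=0
    p=cv2.findNonZero(m).astype(np.float32); print(len(p)); h=cv2.convexHull(p).reshape(-1,2)
    q=cv2.approxPolyDP(h.reshape(-1,1,2),4,True).reshape(-1,2); print(q.tolist()); print(plane(s,q,.016).round(4).tolist())
    print(cv2.minAreaRect(plane(s,h,.016)[:,:2].astype(np.float32)))
E
```

```text
1112
[[362.0, 251.0], [263.0, 253.0], [265.0, 225.0], [358.0, 216.0]]
[[0.4854, 0.0514, 0.016], [0.4044, 0.2232, 0.016], [0.4837, 0.2627, 0.016], [0.5885, 0.0978, 0.016]]
((0.4942292869091034, 0.16089314222335815), (0.11888695508241653, 0.19583448767662048), 24.598899841308594)
686
[[377.0, 218.0], [299.0, 245.0], [296.0, 199.0], [362.0, 178.0]]
[[0.4953, 0.0543, 0.016], [0.4161, 0.2309, 0.016], [0.5245, 0.2489, 0.016], [0.5902, 0.0958, 0.016]]
((0.5035260319709778, 0.16315704584121704), (0.10732075572013855, 0.19463154673576355), 23.693105697631836)
```

View pics/sc1.png

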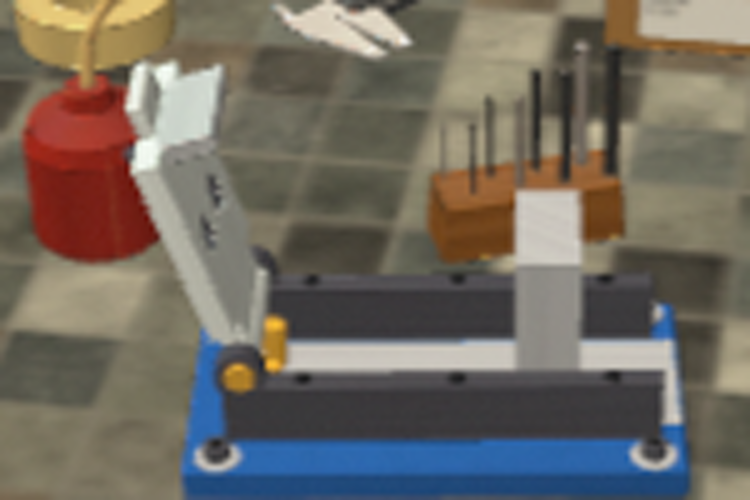

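View pics/tp1.png

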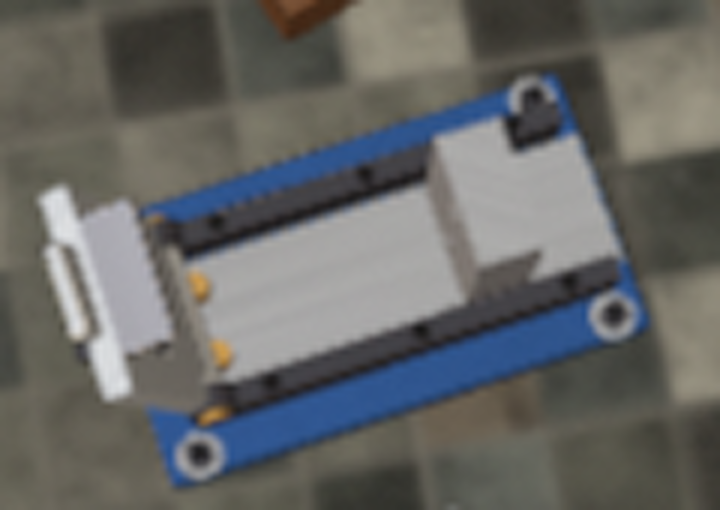

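Crops (scene ×5 from (225,155), top ×6 from (270,165)): the leaf leans back at the hinge (scene crop (240,375)). The blank stands near the mouth, with its top at scene crop (548,225) and top crop (495,190). All the base corners and screws are visible.

```bash
python3 - <<'E'
from h import *
a,b=snap("scene"),snap("top")
A=lambda l:(np.array(l,float)+.5)/5-.5+[225,155]
B=lambda l:(np.array(l,float)+.5)/6-.5+[270,165]
# near-mouth, near-hinge, far-mouth corners on top of the base
pa=plane(a,A([(688,460),(185,465),(672,305)]),.016); pb=plane(b,B([(648,325),(175,488),(555,72)]),.016)
print(pa.round(4),pb.round(4))
for P in(pa,pb): print("centre",((P[1]+P[2])/2)[:2].round(4),"yaw",np.degrees(np.arctan2(*(P[1]-P[0])[[1,0]]))-90, np.degrees(np.arctan2(*(P[2]-P[0])[[1,0]])))
print("tri corners+screws",tri(a,A([(688,460),(185,465),(217,449),(654,447)]),b,B([(648,325),(175,488),(200,455),(613,315)])).round(4))
C=(pa[1]+pa[2]+pb[1]+pb[2])/4; C[2]=0
v=sum(P[1]-P[0] for P in(pa,pb))+0; yaw=np.arctan2(v[1],v[0])-np.pi/2
c,s=np.cos(yaw),np.sin(yaw); R=np.array([[c,-s,0],[s,c,0],[0,0,1]]); print("jig",C,yaw)
np.savez("jig.npz",C=C,R=R,yaw=yaw)
J=lambda P:(P[:,:3]-C)@R
names="blank top near-hingeside, near-mouthside, far-mouth; leaf shoulder near outer; leaf far top".split(";")
# blank top: near-hinge corner, near-mouth corner, far-mouth corner, far-hinge ; tp top face
print("blank top",J(tri(a,A([(516,264),(580,264),(580,190),(516,190)]),b,B([(474,298),(541,252),(505,120),(433,138)]))).round(4))
print("blanktop z=.092 scene",J(plane(a,A([(516,264),(580,264),(580,190),(516,190)]),.092)).round(4))
print("blanktop z=.092 top",J(plane(b,B([(474,298),(541,252),(505,120),(433,138)]),.092)).round(4))
print("leaf shoulder near outer/inner, far",J(tri(a,A([(135,165),(160,170)]),b,B([(106,402),(130,392)]))).round(4))
for s,n in((a,"a"),(b,"b")):
    hsv=cv2.cvtColor(s["color"],cv2.COLOR_RGB2HSV)
    m=cv2.inRange(hsv,(0,150,50),(6,255,255))|cv2.inRange(hsv,(172,150,50),(180,255,255)); m[:155]=0;m[215:]=0;m[:,:225]=0;m[:,300:]=0
    x=cv2.boundingRect(cv2.findNonZero(m)); print(n,"can px",x,J(plane(s,[(x[0]+x[2]/2,x[1]+x[3]/2)],.04)).round(3))
print("spout tip top-view z=.15",J(plane(b,[(267,160)],.15)).round(3))
print("stand", J(plane(b,[(328,158)],.05)).round(3))
print("stop, mouth px for check")
E
```

```text
[[0.4979 0.0556 0.016 ]
 [0.4175 0.2336 0.016 ]
 [0.5907 0.0963 0.016 ]] [[0.4936 0.0528 0.016 ]
 [0.4139 0.2313 0.016 ]
 [0.5937 0.0958 0.016 ]]
centre [0.5041 0.165 ] yaw 24.30517508463025 23.720039031138544
centre [0.5038 0.1636] yaw 24.052109898207902 23.22957317396129
tri corners+screws [[4.925e-01 5.360e-02 2.080e-02 4.000e-04]
 [4.135e-01 2.310e-01 1.990e-02 0.000e+00]
 [4.265e-01 2.232e-01 2.070e-02 1.400e-03]
 [4.951e-01 6.800e-02 2.080e-02 1.400e-03]]
jig [0.50394863 0.16426388 0.        ] 0.42199632889737604
blank top [[-0.0359 -0.0278  0.0995]
 [-0.0273 -0.0547  0.0936]
 [ 0.023  -0.0581  0.0939]
 [ 0.0258 -0.032   0.0922]]
blanktop z=.092 scene [[-0.0247 -0.0305  0.092 ]
 [-0.0251 -0.0547  0.092 ]
 [ 0.0253 -0.0567  0.092 ]
 [ 0.0258 -0.0314  0.092 ]]
blanktop z=.092 top [[-0.035  -0.0264  0.092 ]
 [-0.027  -0.0551  0.092 ]
 [ 0.0237 -0.0599  0.092 ]
 [ 0.0259 -0.0327  0.092 ]]
leaf shoulder near outer/inner, far [[-0.0369  0.1084  0.1466]
 [-0.0357  0.0998  0.1435]]
a can px (230, 170, 27, 37) [[0.123 0.152 0.04 ]]
b can px (237, 161, 28, 30) [[0.135 0.152 0.04 ]]
spout tip top-view z=.15 [[0.119 0.102 0.15 ]]
stand [[ 0.114 -0.033  0.05 ]]
stop, mouth px for check
```

The rows are not in the units I measure in: shifts go in shares of 62.5 mm and turns go in shares of pi rad. I convert before sending: -0.052 m is -0.832, 0.011 m is 0.176, 0.1775 rad / 3.1416 = 0.0565.

```bash
cat > st.py <<'E'
import numpy as np
from station import ctrl, snapshot, sense
z=np.load("jig.npz"); s=sense()
print("t",round(s["time_s"],2),"jig",((s["eef_pos"]-z["C"])@z["R"]).round(4),"yawerr",round(s["tcp_rot"][2]-z["yaw"]-np.pi/2,4),"F",(s["ft_force"]@z["R"]).round(2),"w",round(s["width"],2))
E
echo '[[0,0,0.0565,0,0,0,0],[0,0,0.0565,0,0,0,0],[0,0,0.0565,0,0,0,0],[0,0,0.0565,0,0,0,0],[0,0,0,-0.832,0.176,0,0],[0,0,0,-0.832,0.176,0,0],[0,0,0,-0.832,0.176,0,0],[0,0,0,-0.832,0.176,0,0],[0,0,0,-0.832,0.176,0,0],[0,0,0,-0.832,0.176,0,0],[0,0,0,-0.832,0.176,0,0],[0,0,0,-0.832,0.176,0,0],[0,0,0,-0.832,0.176,0,0],[0,0,0,-0.832,0.176,0,0],[0,0,0,0,0,0,0]]' > path.dat && python3 shift.py path.dat; python3 st.py
```

```text
time_s: 2.17
eef_pos: [0.5484, 0.0655, 0.2304]
tcp_rot: [-3.14, 0.0, 1.988]
ft_force: [-1.3, 1.6, 0.4]
width: -0.005
grasp_force: 0.0
t 2.17 jig [ 0.     -0.1083  0.2304] yawerr -0.0053 F [-0.54  2.    0.41] w -0.0
```

```bash
echo '[[0,0,0,0,0,0.8,0],[0,0,0,0,0,0.8,0],[0,0,0,0,0,0.8,0],[0,0,0,0.24,0,0,0],[0,0,0,0.24,0,0,0],[0,0,0,0.112,0,0,0],[0,0,0,0.112,0,0,0],[0,0,0,0.112,0,0,0],[0,0,0,0.112,0,0,0]]' > path.dat && python3 shift.py path.dat; python3 st.py
python3 - <<'E'
from h import *
a=snap("scene"); crop(a,"pics/sc2.png",225,130,150,125,5)
E
```

```text
time_s: 3.3
eef_pos: [0.5232, 0.1219, 0.0817]
tcp_rot: [3.141, -0.0, 1.993]
ft_force: [0.3, 0.3, -0.1]
width: 0.002
grasp_force: 0.0
t 3.3 jig [ 0.0002 -0.0465  0.0817] yawerr -0.0002 F [ 0.35  0.16 -0.07] w 0.0
```

View pics/sc2.png

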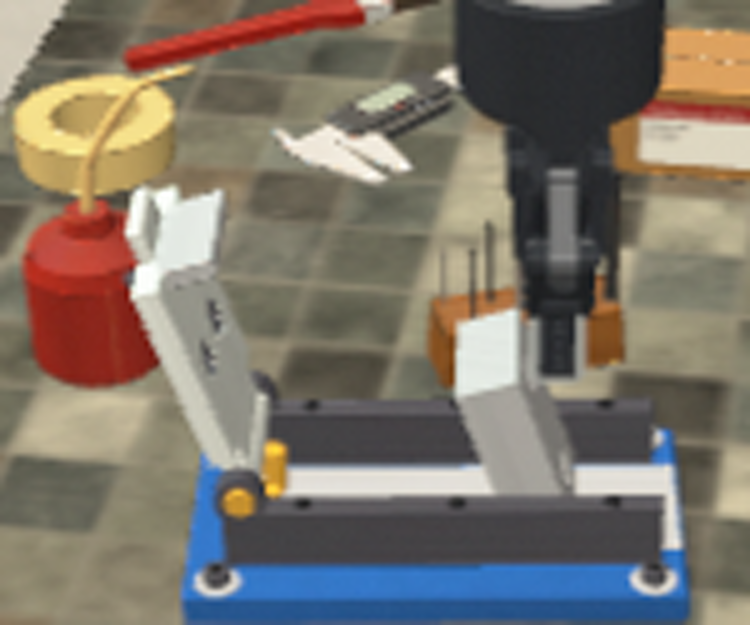

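The blank is tipping toward the hinge: its top is at crop (488,350) and its foot is still at (525,490). I'll follow through.

Converted, 0.007 m is 0.112.

```bash
echo '[[0,0,0,0.112,0,0,0],[0,0,0,0.112,0,0,0],[0,0,0,0,0,0,0],[0,0,0,0,0,0,0],[0,0,0,0,0,0,0]]' > path.dat && python3 shift.py path.dat; python3 st.py
python3 - <<'E'
from h import *
a,b=snap("scene"),snap("top"); crop(a,"pics/sc3.png",225,155,150,100,5)
E
```

```text
time_s: 3.98
eef_pos: [0.5176, 0.1341, 0.0813]
tcp_rot: [3.142, 0.0, 1.993]
ft_force: [-0.3, 0.1, 0.1]
width: -0.001
grasp_force: 0.0
t 3.98 jig [ 0.0001 -0.0331  0.0813] yawerr -0.0002 F [-0.18  0.23  0.13] w -0.0
```

View pics/sc3.png

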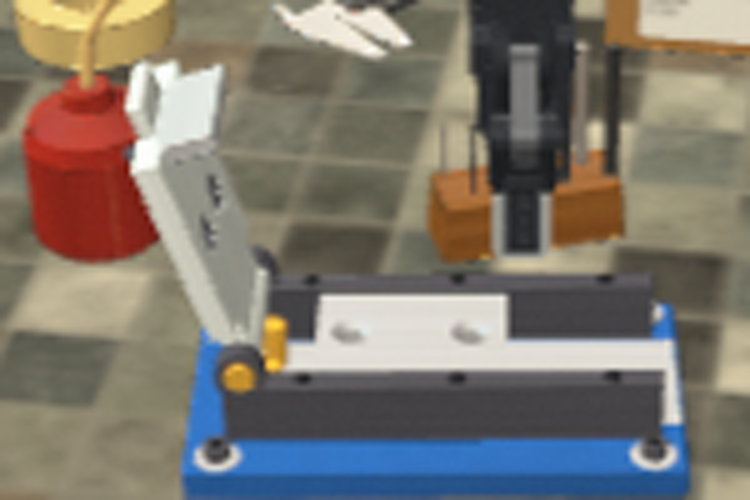

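The blank lies flat, head toward the hinge, with its far top edge running from crop (317,296) to (507,294). Next: back off, lower behind the foot and push it home.

```bash
echo '[[0,0,0,-0.72,0,0,0],[0,0,0,0,0,0.416,0],[0,0,0,0,0,0.416,0],[0,0,0,0.24,0,0,0],[0,0,0,0.128,0,0,0],[0,0,0,0.096,0,0,0],[0,0,0,0.096,0,0,0],[0,0,0,0.096,0,0,0],[0,0,0,0,0,0,0]]' > path.dat && python3 shift.py path.dat; python3 st.py
```

```text
time_s: 5.2
eef_pos: [0.5193, 0.131, 0.0298]
tcp_rot: [3.141, 0.0, 1.993]
ft_force: [0.0, 0.3, 0.0]
width: 0.0
grasp_force: 0.0
t 5.2 jig [ 0.0004 -0.0366  0.0298] yawerr 0.0006 F [0.17 0.29 0.01] w 0.0
```

Converted, 0.004 m is 0.064.

```bash
echo '[[0,0,0,0.064,0,0,0],[0,0,0,0.064,0,0,0],[0,0,0,0,0,0,0]]' > path.dat && python3 shift.py path.dat >/dev/null; python3 st.py;  echo '[[0,0,0,0.048,0,0,0],[0,0,0,0,0,0,0]]' > path.dat && python3 shift.py path.dat >/dev/null; python3 st.py
```

```text
t 5.58 jig [ 0.0004 -0.0289  0.0296] yawerr 0.0 F [ 0.44 -2.64  0.84] w 0.0
t 5.83 jig [ 0.0003 -0.0259  0.0296] yawerr 0.0001 F [ 0.99 -3.09  2.5 ] w 0.0
```

Converted, 0.002 m is 0.032.

```bash
echo '[[0,0,0,0.032,0,0,0],[0,0,0,0,0,0,0]]' > path.dat && python3 shift.py path.dat >/dev/null; python3 st.py;  echo '[[0,0,0,0.032,0,0,0],[0,0,0,0,0,0,0]]' > path.dat && python3 shift.py path.dat >/dev/null; python3 st.py
```

```text
t 6.08 jig [ 0.0003 -0.0248  0.0296] yawerr 0.0 F [-0.15 -5.65  2.28] w 0.0
t 6.33 jig [ 0.0002 -0.0247  0.0296] yawerr -0.0001 F [ -0.17 -10.16   1.48] w -0.0
```

```bash
python3 - <<'E'
from h import *
a,b=snap("scene"),snap("top"); crop(a,"pics/sc4.png",225,155,150,100,5)
E
```

```text
(no output)
```

View pics/sc4.png

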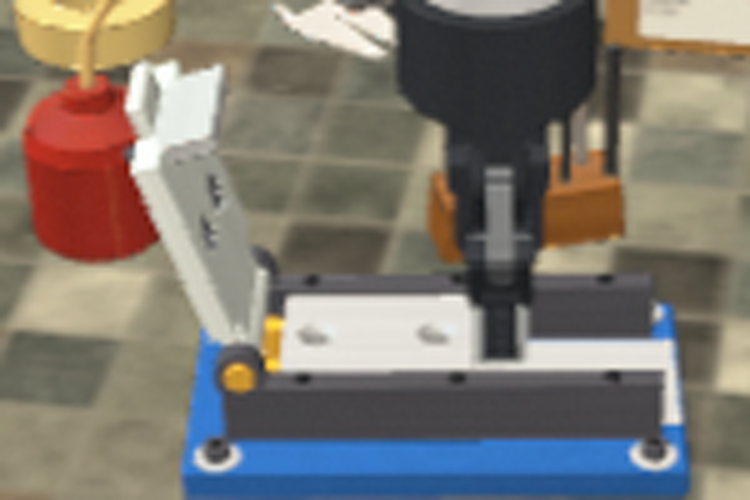

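The blank is home: its head is against the pins at crop (283,330), and the force has risen to 10 N with no further motion. Now I'll back off, rise and go round behind the leaf.

Converted, 0.055 m is 0.88, -0.052 m is -0.832.

```bash
echo '[[0,0,0,-0.32,0,0,0],[0,0,0,0,0,-0.832,0],[0,0,0,0,0,-0.832,0],[0,0,0,0,0,-0.832,0],[0,0,0,0,0,-0.832,0],[0,0,0,0.8,0,0,0],[0,0,0,0.8,0,0,0],[0,0,0,0.8,0,0,0],[0,0,0,0.72,0,0,0],[0,0,0,0,0,0,0],[0,0,0,0,0,0.88,0],[0,0,0,0,0,0.88,0],[0,0,0,0,0,0,0]]' > path.dat && python3 shift.py path.dat; python3 st.py
```

```text
time_s: 8.05
eef_pos: [0.4373, 0.301, 0.1208]
tcp_rot: [-3.126, 0.0, 1.992]
ft_force: [0.4, 0.1, -0.1]
width: -0.003
grasp_force: 0.0
t 8.05 jig [-0.0048  0.152   0.1208] yawerr -0.001 F [ 0.43 -0.07 -0.08] w -0.0
```

Converted, -0.02 m is -0.32, -0.0125 m is -0.2.

```bash
python3 st.py; echo '[[0,0,0,0,0,-0.32,0],[0,0,0,-0.192,0,0,0],[0,0,0,-0.2,0,0,0],[0,0,0,-0.2,0,0,0],[0,0,0,-0.2,0,0,0],[0,0,0,-0.2,0,0,0],[0,0,0,0,0,0,0]]' > path.dat && python3 shift.py path.dat; python3 st.py
python3 - <<'E'
from h import *
a,b=snap("scene"),snap("top"); crop(a,"pics/sc5.png",225,130,150,125,5)
E
```

```text
t 8.05 jig [-0.0048  0.152   0.1208] yawerr -0.001 F [ 0.43 -0.07 -0.08] w -0.0
time_s: 8.93
eef_pos: [0.4671, 0.2459, 0.1469]
tcp_rot: [-3.141, 0.001, 1.991]
ft_force: [-0.2, 0.0, -0.1]
width: -0.003
grasp_force: 0.0
t 8.93 jig [-0.0002  0.0896  0.1469] yawerr -0.0017 F [-0.19  0.14 -0.12] w -0.0
```

View pics/sc5.png

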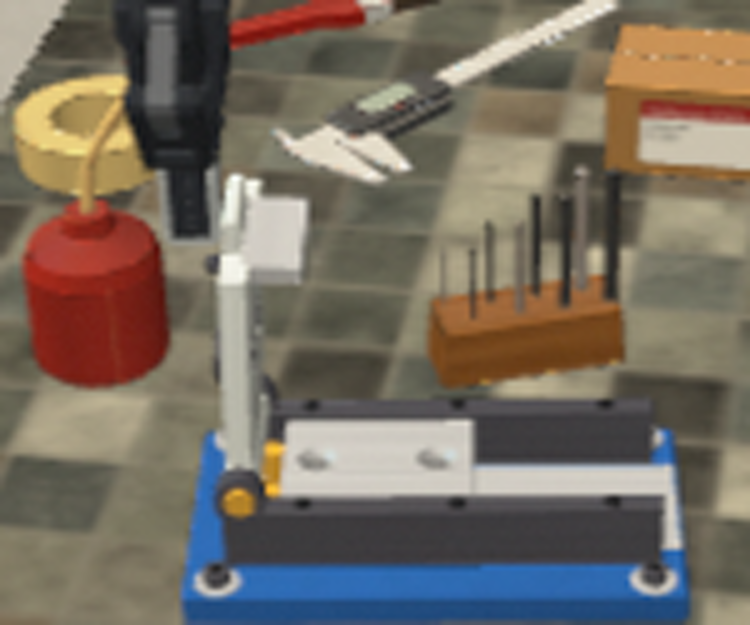

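The leaf is now upright (crop (235,260)) and the blank is still home. I'll follow the arc down.

Converted, -0.011 m is -0.176, -0.01 m is -0.16.

```bash
echo '[[0,0,0,-0.176,0,0.032,0],[0,0,0,-0.176,0,0.032,0],[0,0,0,-0.176,0,0.048,0],[0,0,0,-0.16,0,0.08,0],[0,0,0,-0.16,0,0.08,0],[0,0,0,-0.16,0,0.08,0],[0,0,0,-0.12,0,0.128,0],[0,0,0,-0.12,0,0.128,0],[0,0,0,-0.12,0,0.128,0],[0,0,0,0,0,0,0]]' > path.dat && python3 shift.py path.dat>/dev/null; python3 st.py
echo '[[0,0,0,-0.064,0,0.12,0],[0,0,0,-0.064,0,0.12,0],[0,0,0,-0.064,0,0.12,0],[0,0,0,-0.04,0,0.112,0],[0,0,0,-0.04,0,0.112,0],[0,0,0,0,0,0,0]]' > path.dat && python3 shift.py path.dat>/dev/null; python3 st.py
```

```text
t 10.28 jig [-0.0006  0.0051  0.1   ] yawerr -0.0007 F [ 0.08  0.71 -0.37] w 0.0
t 11.03 jig [-0.0005 -0.0116  0.0638] yawerr -0.0002 F [-0.28 -0.66  0.29] w 0.0
```

Converted, 0.005 m is 0.08, -0.004 m is -0.064.

```bash
echo '[[0,0,0,-0.064,0,0.08,0],[0,0,0,-0.064,0,0.064,0],[0,0,0,0,0,0.032,0],[0,0,0,0,0,0,0]]' > path.dat && python3 shift.py path.dat>/dev/null; python3 st.py
echo '[[0,0,0,0,0,0.032,0],[0,0,0,0,0,0,0]]' > path.dat && python3 shift.py path.dat>/dev/null; python3 st.py
python3 - <<'E'
from h import *
a,b=snap("scene"),snap("top"); crop(a,"pics/sc6.png",225,155,150,100,5)
E
```

```text
t 11.53 jig [ 0.0002 -0.0199  0.0541] yawerr -0.0002 F [-0.51 -1.38  1.38] w 0.0
t 11.78 jig [ 0.0003 -0.0199  0.054 ] yawerr 0.0001 F [-4.53 -0.78  9.59] w 0.0
```

View pics/sc6.png

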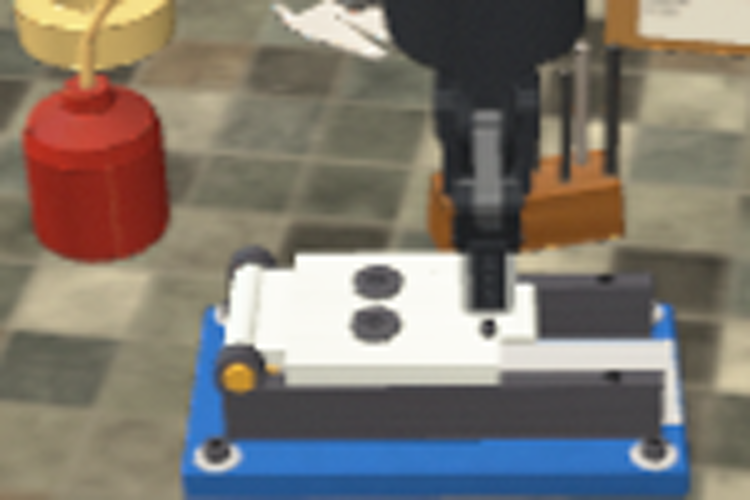

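The leaf lies flat on the walls: the tip is stopped at z = 54 mm with 9.6 N on it. I'll give one firmer press, then retract, check and hand in.

Converted, 0.002 m is 0.032.

```bash
echo '[[0,0,0,0,0,0.032,0],[0,0,0,0,0,0,0]]' > path.dat && python3 shift.py path.dat>/dev/null; python3 st.py
echo '[[0,0,0,0,0,-0.32,0],[0,0,0,0,0,-0.8,0],[0,0,0,0,0,-0.8,0],[0,0,0,0,0,-0.48,0],[0,0,0,0,0,0,0],[0,0,0,0,0,0,0]]' > path.dat && python3 shift.py path.dat>/dev/null; python3 st.py
python3 - <<'E'
from h import *
a,b=snap("scene"),snap("top"); crop(a,"pics/sc7.png",225,155,150,125,5)
E
```

```text
t 12.12 jig [ 0.0004 -0.0199  0.0538] yawerr 0.0002 F [-8.59  0.24 18.32] w -0.0
t 12.88 jig [-0.0005 -0.0192  0.1983] yawerr 0.0001 F [ 0.54 -0.19 -0.72] w -0.0
```

View pics/sc7.png

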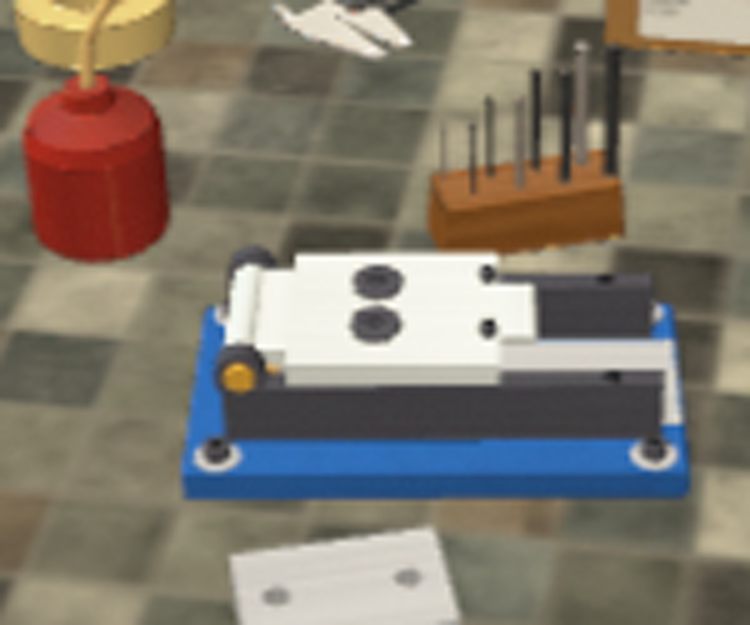

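The leaf is shut flat over the blank (crop (285–500, 255–385)), the bystanders haven't moved, and the robot is clear.

```bash
python3 -c "
from station import ctrl, snapshot, sense
print(ctrl.hand_in())"
```

```text
the job is handed in; nothing more can be done
None
```

The job is handed in: I tipped the blank flat, pushed it home against the stop pins and pressed the leaf fully shut over it, by pushing only, in about 13 s, with the spare blank, drill stand and oil can untouched.

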